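# Turn the pantry turntable to its empty bay and slide the tin home

### The arm

A 7-joint arm with a two-finger parallel gripper is mounted at the origin on a cart in front of the work surface, level with it; the furniture and walls round the work are solid. World frame = base frame: x ahead of the robot, y to its left, z up, the work surface at z = 0. Lengths are in m, angles in degrees, forces in N, time in s.
With the tool pointing down it reaches from about 0.425 to 0.875 m from the base axis. Payload 4.7 kg.
Tool frame: the origin (TCP) lies at the very end of the fingers, on their centre line; the grasp point (between the pads) lies env.hold_point_z behind it (env.hold_point_z is the distance from the TCP to the grasp point, in m); z points along the fingers, y is the line along which they close (so a half turn about z gives the same grasp; the last joint's range is limited). The gripper opens to 87 mm and grips with 3 to 60 N. Pads are 19 mm wide; open, the fingers measure 117 mm over their backs; the gripper's body (75 mm by 190 mm) begins 51 mm behind the grasp point.
Start: joints at [-74.823, 18.392, -4.016, 83.108, 1.295, 78.541, -3.26], TCP at [0.161, 0.63, 0.183] pointing down, gripper open.
Joint ranges: [-163.93, 163.93], [-17.29, 119.83], [-79.2, 71.16], [3.27, 140.29], [-89.18, 269.18], [5.43, 117.66], [-154.24, 154.24]. Speed limits (degrees/s): [147.25, 147.25, 180, 180, 180, 180, 180].

### API

Orientations are given as [roll, pitch, yaw] about the fixed x, y, z axes, in that order (R = Rz(yaw) Ry(pitch) Rx(roll)).
In Python, from cell import env gives the robot as it stands.
- The arm moves only by the shell command python3 -m jog 'ROWS' [FORCE]. ROWS is JSON, a list of rows, each an object with "dp": the shift along the tool's x, y, z in cm, a list of three; "twist": the turn about the tool's z in degrees; "fingers": the opening, from 0 (shut) to 1 (fully open). A call has 1 to 8 rows; each row is the pose to reach, as a shift and turn from the pose commanded when the call began, along the tool's axes at that moment; what a row does not reach only later rows make up. A row lasts 1/8 s, in which the tool goes at most 62.5 mm and 10.7 degrees, less where a joint would pass 70% of its speed; a pose out of reach is approached as far as the arm can. A call with a gripper value outside its range is refused whole. The fingers move at their own pace and stop on an object; FORCE is the grip in N (left out, the last holds). Time passes only in rows, so rows that repeat a pose let the fingers close. It gives the time, the measured TCP pose, the force, the opening and the grip force at its end, in the units of the state.
- env.get_obs(): the state, without advancing time (a new reading comes with each control period).
- env.read_camera(name): name is "scene" or "top" or "wrist"; returns a dict with "pixels" (420x560x3 uint8, blue, green, red), "depth" (420x560 float32, m along the optical axis (not along the pixel's ray), 0 where there is no reading), "fx", "fy", "cx", "cy" (pixels), "k1" (the pictures are not rectified: a ray, as slopes to the right and down, at radius r is drawn at 1 + k1 r^2 times it, then the intrinsics apply), "rvec" (rotation vector, rad) and "tvec" (3), from world to camera coordinates, as OpenCV has them. Camera axes: x right, y down, z forward; pixel columns grow to the right and rows downward; lengths in m; the calibration is good to about 2 mm. A picture is of the moment at which its call begins.
- env.sign_off(): hands the job in; it is judged then, once.
The state is a dict: "time_s": time; "qpos": joint angles; "joint_velocities": joint speeds; "effort": joint torques, N m; "tool_pos": TCP position; "tool_rot": TCP orientation; "force": force on the tool from outside, world axes, zero at the start; "wrist_torque": the same for the moment, N m; "grip_width": finger opening in m; "grasp_force": force on a finger pad.
Only numpy, scipy, OpenCV 4.12 (cv2) and the standard library are available. Lean on these libraries where they do the work, as an engineer would, in place of code of your own. Each camera call takes 0.05 s, during which the arm holds its last target. There are 200 camera calls.

### The job

Push the turntable with the spice jars round until its one empty bay squarely faces the ledge at the front of its base. Then slide the short tin that stands on the ledge straight into that bay until it stands upright against the hub, with the bay still facing the ledge. All of it is done by pushing: lift nothing off the deck or the ledge, keep the five spice jars standing in their own bays, and leave the mill, bottle and shaker beside it where they are.

Things in the scene. Friction and masses are not known exactly. Their poses are not given: they have to be found in the camera images.
- base: Fixed wooden base of the turntable on the worktop. Origin on the turntable's axis at worktop height; its -x axis points to its front (roughly towards the robot), its y to the left seen from the robot, z up. A 12 mm board, 170 mm wide, under the turntable, with a ledge at the front (see ledge).
- ledge (a point): Middle of the flat top of the fixed ledge at the front of the base, 200 mm from the axis and 30 mm above the worktop. The ledge is 90 mm deep (155 to 245 mm in front of the axis) and 150 mm wide; 5 mm separate it from the turntable.
- turntable: Round wooden turntable, 300 mm across, deck top 28 mm above the worktop (2 mm below the ledge). Turns either way without stops on a pin in the base; light friction (about 0.1 N m plus 0.12 N m per rad/s of drag) stops it at once after it is let go. Origin on its axis at worktop height, z up. Its -x axis runs down the middle of the empty bay; six equal open bays of 60 degrees.
- hub (a point): Centre of the top of the turntable's round wooden hub: on the axis, about 72 mm above the worktop. The hub's radius is 52 mm. From it six radial fins, 6 mm thick, top 62 mm above the worktop, run out to 140 mm from the axis and divide the bays.
- post (a point): Top of one of the six upright steel posts at the rim, one at the outer end of each fin: 12 mm thick, 142 mm from the axis, tops 95 mm above the worktop. The posts lie at 30, 90, 150, 210, 270 and 330 degrees about the turntable's z from its -x axis (empty bay); this one is at 30. It turns with the turntable.
- bay_mouth (a point): Point on the deck on the centre line of the empty bay, 120 mm from the axis; turns with the turntable.
- bay_seat (a point): Point on the deck in the empty bay on its centre line, 90 mm from the axis, where the middle of the tin is when the tin touches the hub; turns with the turntable.
- front (a point): Fixed point 28 mm above the worktop, 120 mm from the axis straight towards the middle of the ledge: bay_mouth is here when the empty bay squarely faces the ledge.
- tin: The short wide tomato tin that stands on the ledge: a closed round tin, 75 mm thick, 58 mm tall, about 0.25 kg. Origin at the centre of its underside, z up.
- jar_1: Glass spice jar with a red cap, 42 mm thick (cap 45 mm), 106 mm tall, that stands loose in its bay of the turntable, about 77 mm from the axis, 60 degrees about z from the empty bay; it can tip over if the turntable is jerked. Origin at the centre of its underside.
- jar_2: Glass spice jar with a red cap, 42 mm thick (cap 45 mm), 106 mm tall, that stands loose in its bay of the turntable, about 77 mm from the axis, 120 degrees about z from the empty bay; it can tip over if the turntable is jerked. Origin at the centre of its underside.
- jar_3: Glass spice jar with a red cap, 42 mm thick (cap 45 mm), 106 mm tall, that stands loose in its bay of the turntable, about 77 mm from the axis, 180 degrees about z from the empty bay; it can tip over if the turntable is jerked. Origin at the centre of its underside.
- jar_4: Glass spice jar with a red cap, 42 mm thick (cap 45 mm), 106 mm tall, that stands loose in its bay of the turntable, about 77 mm from the axis, 240 degrees about z from the empty bay; it can tip over if the turntable is jerked. Origin at the centre of its underside.
- jar_5: Glass spice jar with a red cap, 42 mm thick (cap 45 mm), 106 mm tall, that stands loose in its bay of the turntable, about 77 mm from the axis, 300 degrees about z from the empty bay; it can tip over if the turntable is jerked. Origin at the centre of its underside.
- pepper_mill: Wooden pepper mill, 58 mm thick, 170 mm tall, on the worktop to the right of the turntable. Origin at the centre of its underside.
- oil_bottle: Green glass oil bottle, 61 mm thick, 268 mm tall, on the worktop to the right of the turntable. Origin at the centre of its underside.
- salt_shaker: Glass salt shaker with a grey top, 44 mm thick, 90 mm tall, on the worktop to the right of the turntable. Origin at the centre of its underside.

How it is judged (in metres and radians):
On the way:
1. the empty bay faces the ledge (within 14 degrees) and the turntable stands still, the tin still on the ledge (horizontal distance between bay_mouth and front below 0.029 m and angular speed of turntable below 0.1 rad/s and horizontal distance between tin and turntable above 0.15 m), for 0.2 s.
At the end, for the whole second after the job is handed in: The empty bay faces the ledge within 12 degrees (bay_mouth within 25 mm of front), the tin stands upright on the deck in that bay, against the hub to within 10 mm, the five spice jars stand upright in their bays within 100 mm of the axis, and all is at rest (horizontal distance between bay_mouth and front below 0.025 m and horizontal distance between each of tin, jar_1, jar_2, jar_3, jar_4, jar_5 and turntable below 0.1 m and horizontal distance between tin and bay_seat below 0.025 m and height (world z) of tin below 0.032 m and angle between each of tin, jar_1, jar_2, jar_3, jar_4, jar_5's own z axis and vertical below 0.1 rad and linear speed of tin below 0.02 m/s and angular speed of turntable below 0.05 rad/s); the robot touches nothing.
It fails at once if the tin is lifted (more than 10 mm above the ledge) (height (world z) of tin above 0.04 m).
It fails at once if the tin is tipped by more than 25 degrees or pushed off the base (angle between tin's own z axis and vertical above 0.44 rad or height (world z) of tin below 0.018 m).
It fails at once if one of the five spice jars is lifted by more than 10 mm, tipped over or pushed out of its bay (height (world z) of any of jar_1, jar_2, jar_3, jar_4, jar_5 above 0.038 m or angle between any of jar_1, jar_2, jar_3, jar_4, jar_5's own z axis and vertical above 0.44 rad or horizontal distance between any of jar_1, jar_2, jar_3, jar_4, jar_5 and turntable above 0.125 m).
It fails at once if the pepper mill, oil bottle or salt shaker is moved by more than 20 mm (distance of any of pepper_mill, oil_bottle, salt_shaker from where it was at the start of the episode above 0.02 m).
It also fails if it takes over 72 s, if anything falls off the work surface, if the arm or the gripper's body presses on something with over 40 N, if the wrist force passes 120 N, or if a joint passes its speed limit or range.

## Working session

There is one attempt and no reset: what is moved stays moved. The work goes in short steps, Python scripts to look and compute and a shell command to move; the robot and the scene stay as the last step left them, time stands still between calls to the robot, and variables do not carry over. Pictures are saved under pics/ and viewed, at most 10 in all, crops included, and the job is handed in when it is done.

```bash
ls; mkdir -p pics
python3 - <<'E'
from cell import env
import cv2,numpy as np,pickle
o=env.get_obs(); print({k:np.round(v,3) for k,v in o.items()}, env.hold_point_z)
d={}
for n in ("top","scene"):
    c=env.read_camera(n); d[n]=c; cv2.imwrite(f"pics/{n}0.png",c["pixels"])
    R=cv2.Rodrigues(np.array(c["rvec"],float))[0]; print(n,c["fx"],c["fy"],c["cx"],c["cy"],c["k1"],(-R.T@np.array(c["tvec"]).ravel()).round(3))
E
```

```text
pics
{'time_s': np.float64(0.0), 'qpos': array([-74.824,  18.44 ,  -4.013,  83.176,   1.295,  78.541,  -3.261]), 'joint_velocities': array([-0.053,  0.101,  0.013,  0.024, -0.037, -0.07 ,  0.1  ]), 'effort': array([-0.0000e+00, -4.9131e+01, -4.0400e-01, -3.1252e+01, -6.4000e-02,
        4.4000e-02,  0.0000e+00]), 'tool_pos': array([0.161, 0.629, 0.182]), 'tool_rot': array([-1.79888e+02,  6.00000e-03,  1.65630e+02]), 'force': array([ 0.589, -0.527,  0.611]), 'wrist_torque': array([-0.033,  0.034,  0.002]), 'grasp_force': np.float64(0.0), 'grip_width': np.float64(0.087)} 0.0187
top 450.8834895227029 450.8834895227029 279.97547490522305 203.1979994004217 -0.056679559450974415 [ 0.376 -0.348  1.083]
scene 537.1739131147307 537.1739131147307 279.41375603448853 210.65134246016314 -0.1039604283727029 [ 0.044 -0.836  1.001]
```

View pics/top0.png

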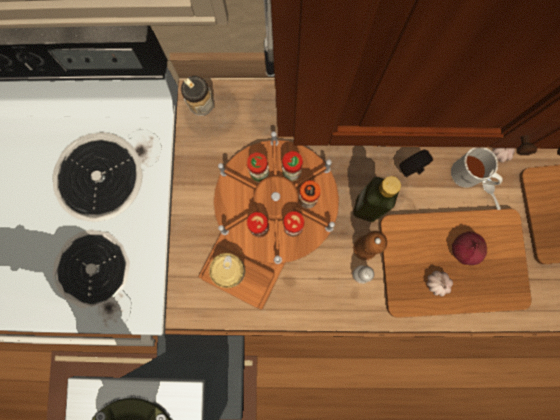

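View pics/scene0.png

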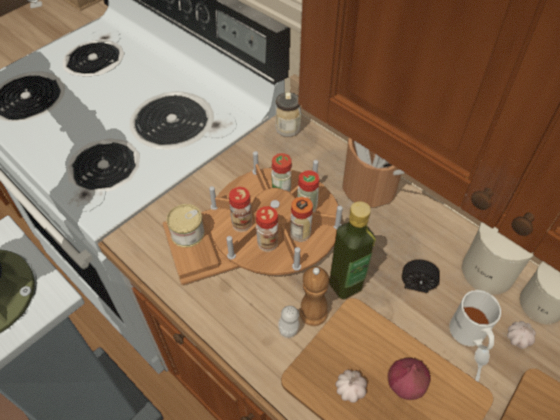

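The top view shows the hub at about (276,197) and jars at (258,162), (291,162), (310,192), (293,222) and (258,222). The empty bay is on the left, around (236,197). The ledge is at lower left with the tin at (228,268). I'll enlarge it.

```bash
cat > h.py <<'E'
from cell import env
import cv2,numpy as np
def cam(n):
    c=env.read_camera(n); c["R"]=cv2.Rodrigues(np.array(c["rvec"],float))[0]; c["t"]=np.array(c["tvec"],float).ravel(); return c
def rays(c,uv):
    p=(np.atleast_2d(np.array(uv,float))-[c["cx"],c["cy"]])/[c["fx"],c["fy"]]; q=p.copy()
    for _ in range(20): q=p/(1+c["k1"]*(q**2).sum(1,keepdims=True))
    return q
def atz(c,uv,z):   # pixels -> world at height z
    q=rays(c,uv); d=np.c_[q,np.ones(len(q))]@c["R"]; o=-c["R"].T@c["t"]
    return o+d*((z-o[2])/d[:,2])[:,None]
def atd(c,uv):     # via depth
    q=rays(c,uv); z=np.array([c["depth"][int(round(v)),int(round(u))] for u,v in np.atleast_2d(uv)])
    return (np.c_[q,np.ones(len(q))]*z[:,None]-c["t"])@c["R"]
def proj(c,P):
    X=np.atleast_2d(P)@c["R"].T+c["t"]; q=X[:,:2]/X[:,2:]; q=q*(1+c["k1"]*(q**2).sum(1,keepdims=True))
    return q*[c["fx"],c["fy"]]+[c["cx"],c["cy"]]
E
python3 - <<'E'
from h import *
c=cam("top"); np.set_printoptions(precision=3,suppress=True)
cv2.imwrite("pics/crop0.png",cv2.resize(c["pixels"][125:315,190:400],None,fx=3.8,fy=3.1,interpolation=cv2.INTER_CUBIC)[:600])
P=[(276,197),(258,162),(291,162),(310,192),(293,222),(258,222),(228,268),(222,170),(274,135),(329,163),(330,228),(277,260),(223,230),(265,285),(240,290)]
print(atd(c,P))
posts=np.array([(222,170),(274,135),(329,163),(330,228),(277,260),(223,230)]); print(atz(c,posts,.095))
E
```

```text
[[ 0.569 -0.327  0.077]
 [ 0.635 -0.288  0.135]
 [ 0.635 -0.36   0.139]
 [ 0.57  -0.401  0.134]
 [ 0.504 -0.365  0.139]
 [ 0.504 -0.29   0.135]
 [ 0.408 -0.223  0.087]
 [ 0.632 -0.201  0.075]
 [ 0.711 -0.321  0.094]
 [ 0.646 -0.446  0.093]
 [ 0.5   -0.449  0.075]
 [ 0.426 -0.331  0.091]
 [ 0.492 -0.21   0.087]
 [ 0.372 -0.303  0.033]
 [ 0.36  -0.245  0.028]]
[[ 0.627 -0.204  0.095]
 [ 0.71  -0.321  0.095]
 [ 0.645 -0.446  0.095]
 [ 0.497 -0.447  0.095]
 [ 0.426 -0.331  0.095]
 [ 0.491 -0.211  0.095]]
```

View pics/crop0.png

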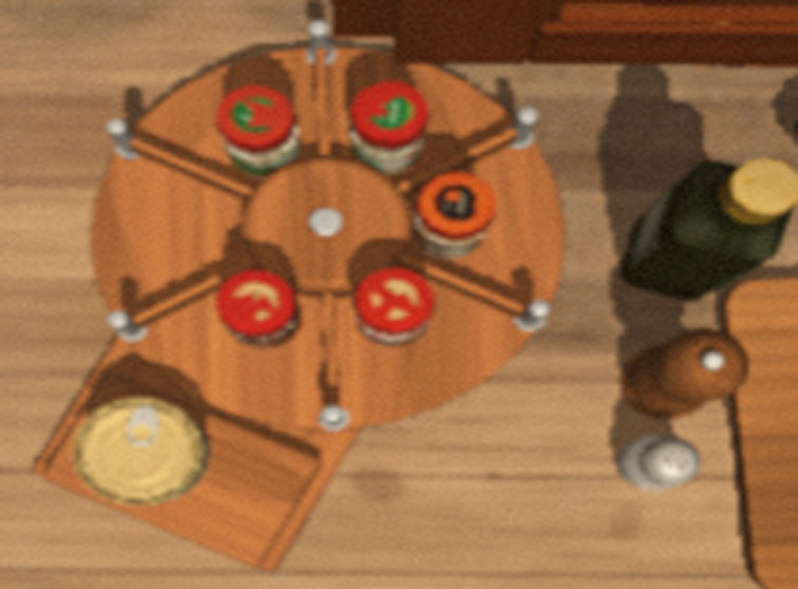

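The enlarged crop shows posts at crop (119,127), (320,35), (527,118), (540,310), (334,415) and (125,322). The ledge front corners are near (38,468) and (268,570), and the lid of the tin is centred at about (142,450).

Run:
```python
from h import *
np.set_printoptions(precision=4,suppress=True)
c=cam("top"); px=lambda L:np.array(L,float)/[3.8,3.1]+[190,125]-[.37,.34]
p=atz(c,px([(119,125),(320,33),(527,117),(540,309),(334,413),(125,320)]),.095)[:,:2]
ctr=p.mean(0); r=p-ctr; print("axis",ctr,np.hypot(*r.T)); a=np.degrees(np.arctan2(r[:,1],r[:,0])); print(a)
f=atz(c,px([(38,468),(268,570)]),.03)[:,:2]; print("ledge front corners",f,np.hypot(*(f[1]-f[0])))
m=f.mean(0)-ctr; d=f[1]-f[0]; print("mid dist",np.hypot(*m),"dir via mid",np.degrees(np.arctan2(m[1],m[0])),"dir via edge",np.degrees(np.arctan2(d[0],-d[1])),np.degrees(np.arctan2(-d[0],d[1])))
t=atz(c,px([(142,447)]),.088)[0]; print("tin",t)
# tin lid from depth
v,u=np.mgrid[240:300,195:260]; uv=np.c_[u.ravel(),v.ravel()]; P=atd(c,uv); s=P[(P[:,2]>.08)&(P[:,2]<.1)]
(x,y),rr=cv2.minEnclosingCircle((s[:,:2]*1000).astype(np.float32)); print("lid depth",s.mean(0),x,y,rr,len(s))
tb=np.r_[t[:2]]-ctr; print("tin polar",np.hypot(*tb),np.degrees(np.arctan2(tb[1],tb[0])))
for n,q in dict(mill=(386,240),bottle=(390,185),shaker=(365,273)).items(): print(n,atd(c,[q]))
w=cam("wrist"); cv2.imwrite("pics/w0.png",w["pixels"]); print(env.get_obs()["time_s"])
```

```text
axis [ 0.5711 -0.3265] [0.1421 0.1387 0.1401 0.1406 0.1405 0.1391]
[  61.5904    2.489   -57.4171 -117.8336 -177.7614  122.9404]
ledge front corners [[ 0.3914 -0.1509]
 [ 0.3185 -0.2925]] 0.15929908773790558
mid dist 0.24020294467521974 dir via mid 154.12662407298768 dir via edge -27.21326024046491 152.7867397595351
tin [ 0.406  -0.2214  0.088 ]
lid depth [ 0.4034 -0.2192  0.0848] 402.6719055175781 -219.29371643066406 37.631690979003906 906
tin polar 0.19569460018896806 147.5122937090641
mill [[ 0.4672 -0.5594  0.1415]]
bottle [[ 0.5585 -0.5431  0.2614]]
shaker [[ 0.4    -0.5245  0.0815]]
0.25
```

```bash
cat >> h.py <<'E'
np.set_printoptions(precision=2,suppress=True)
A=np.array([.571,-.3265])
def pol(r,a,z): return np.r_[A+r*np.array([np.cos(np.radians(a)),np.sin(np.radians(a))]),z]
def plan(targets):  # [(xyz,yaw)] -> dp cm, twist deg from present pose
    o=env.get_obs(); yw=np.radians(o["tool_rot"][2]); s,c=np.sin(yw),np.cos(yw)
    R=np.array([[c,s,0],[s,-c,0],[0,0,-1]])  # nominal tool down
    print("now",o["time_s"],np.array(o["tool_pos"]).round(4),o["tool_rot"],o["force"])
    for p,y in targets: print(100*R.T@(np.array(p)-o["tool_pos"]), "twist %.1f"%-((y-o["tool_rot"][2]+180)%360-180))
E
python3 - <<'E'
from h import *
plan([(pol(.136,62.3,.18),62.3),(pol(.136,62.3,.072),62.3)])
E
```

```text
now 0.25 [0.16 0.63 0.18] [-179.95    0.    165.63] [0.23 0.25 0.39]
[-66.55 -69.2    0.21] twist 103.3
[-66.55 -69.2   11.01] twist 103.3
```

```bash
python3 -m jog '[{"dp":[-4.2,-4.3,-2],"twist":8,"fingers":0.45},{"dp":[-8.4,-8.6,-4],"twist":16,"fingers":0.45},{"dp":[-12.6,-12.9,-5],"twist":24,"fingers":0.45},{"dp":[-16.8,-17.2,-5],"twist":32,"fingers":0.45},{"dp":[-21,-21.5,-5],"twist":40,"fingers":0.45},{"dp":[-25.2,-25.8,-5],"twist":48,"fingers":0.45},{"dp":[-29.4,-30.1,-5],"twist":56,"fingers":0.45},{"dp":[-33.3,-34.6,-5],"twist":64,"fingers":0.45}]'
python3 - <<'E'
from h import *
plan([(pol(.136,62.3,.18),62.3)]); print(env.get_obs()["qpos"])
E
```

```text
time_s: 1.25
tool_pos: [0.3989, 0.21, 0.2328]
tool_rot: [180.0, -0.0, 101.4]
force: [0.7, 1.1, 0.2]
grip_width: 0.0392
grasp_force: 0.0
now 1.25 [0.4  0.21 0.23] [179.95  -0.03 101.36] [0.68 1.07 0.16]
[-45.43  14.88   5.28] twist 39.1
[-51.34  -8.38  18.21 105.86   2.62  82.06 -22.31]
```

```bash
python3 -m jog '[{"dp":[-5.7,1.9,0.5],"twist":5,"fingers":0.45},{"dp":[-11.4,3.7,1],"twist":10,"fingers":0.45},{"dp":[-17.1,5.6,2],"twist":15,"fingers":0.45},{"dp":[-22.8,7.5,3],"twist":20,"fingers":0.45},{"dp":[-28.5,9.3,4],"twist":25,"fingers":0.45},{"dp":[-34.2,11.2,5],"twist":30,"fingers":0.45},{"dp":[-39.9,13.1,5.3],"twist":35,"fingers":0.45},{"dp":[-45.4,14.9,5.3],"twist":39.1,"fingers":0.45}]'
python3 - <<'E'
from h import *
plan([(pol(.136,62.3,.18),62.3),(pol(.136,62.3,.072),62.3)]); print(env.get_obs()["qpos"])
w=cam("wrist"); cv2.imwrite("pics/w1.png",w["pixels"]); print(proj(w,[pol(.142,62.3,.095)]))
E
```

```text
time_s: 2.25
tool_pos: [0.6364, -0.204, 0.1791]
tool_rot: [-180.0, -0.0, 62.4]
force: [-0.6, 0.1, 1.2]
grip_width: 0.0393
grasp_force: 0.0
now 2.25 [ 0.64 -0.2   0.18] [-179.98   -0.     62.44] [-0.56  0.13  1.19]
[-0.29 -0.1  -0.09] twist 0.1
[-0.29 -0.1  10.71] twist 0.1
[-17.25  25.3   45.17  81.93 -17.92  80.16   0.65]
[[277.3  200.93]]
```

View pics/w1.png

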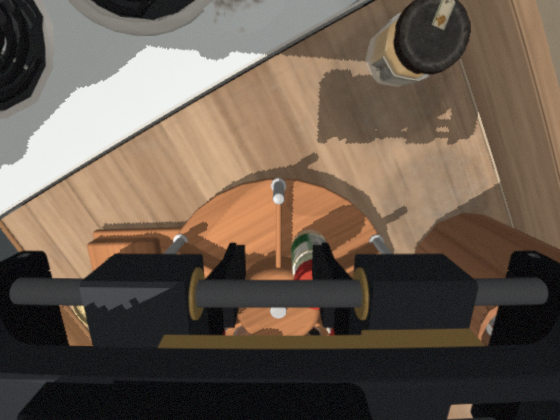

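The wrist view shows the post top at about (279,199), where I predicted (277,201). It lies centred between the fingers, so I'll descend and close round it.

```bash
python3 -m jog '[{"dp":[-0.3,-0.1,3.6],"twist":0,"fingers":0.45},{"dp":[-0.3,-0.1,7.2],"twist":0,"fingers":0.45},{"dp":[-0.3,-0.1,10.7],"twist":0,"fingers":0.45},{"dp":[-0.3,-0.1,10.7],"twist":0,"fingers":0.45},{"dp":[-0.3,-0.1,10.7],"twist":0,"fingers":0.22},{"dp":[-0.3,-0.1,10.7],"twist":0,"fingers":0.22},{"dp":[-0.3,-0.1,10.7],"twist":0,"fingers":0.22}]' 5
python3 - <<'E'
from h import *
plan([(pol(.136,62.3+a,.072),62.3+a) for a in (2,6,11,16,21,26,30,32)])
E
```

```text
time_s: 3.18
tool_pos: [0.6341, -0.2052, 0.0741]
tool_rot: [179.9, -0.0, 62.5]
force: [-0.6, -0.9, 0.0]
grip_width: 0.0211
grasp_force: 0.0
now 3.175 [ 0.63 -0.21  0.07] [179.88  -0.05  62.54] [-0.56 -0.92  0.  ]
[-0.08 -0.42  0.21] twist -1.8
[-0.14 -1.37  0.21] twist -5.8
[-0.31 -2.54  0.21] twist -10.8
[-0.59 -3.7   0.21] twist -15.8
[-0.96 -4.83  0.21] twist -20.8
[-1.43 -5.92  0.21] twist -25.8
[-1.87 -6.76  0.21] twist -29.8
[-2.11 -7.16  0.21] twist -31.8
```

```bash
python3 -m jog '[{"dp":[-0.1,-0.4,0],"twist":-1.8,"fingers":0.22},{"dp":[-0.1,-1.4,0],"twist":-5.8,"fingers":0.22},{"dp":[-0.3,-2.5,0],"twist":-10.8,"fingers":0.22},{"dp":[-0.6,-3.7,0],"twist":-15.8,"fingers":0.22},{"dp":[-1.0,-4.8,0],"twist":-20.8,"fingers":0.22},{"dp":[-1.4,-5.9,0],"twist":-25.8,"fingers":0.22},{"dp":[-1.9,-6.8,0],"twist":-29.8,"fingers":0.22},{"dp":[-2.1,-7.2,0],"twist":-31.8,"fingers":0.22}]'
python3 - <<'E'
from h import *
plan([(pol(.136,62.3+a,.072),62.3+a) for a in (34,38,43,48,53,57,60,61.5)])
E
```

```text
time_s: 4.18
tool_pos: [0.5591, -0.1905, 0.0729]
tool_rot: [180.0, -0.0, 94.4]
force: [0.1, -0.3, -0.0]
grip_width: 0.019
grasp_force: 0.0
now 4.175 [ 0.56 -0.19  0.07] [179.98  -0.02  94.42] [ 0.06 -0.35 -0.01]
[-0.06 -0.31  0.09] twist -1.9
[-0.12 -1.25  0.09] twist -5.9
[-0.3  -2.43  0.09] twist -10.9
[-0.57 -3.58  0.09] twist -15.9
[-0.95 -4.71  0.09] twist -20.9
[-1.32 -5.58  0.09] twist -24.9
[-1.63 -6.22  0.09] twist -27.9
[-1.8  -6.53  0.09] twist -29.4
```

```bash
python3 -m jog '[{"dp":[-0.1,-0.3,0],"twist":-1.9,"fingers":0.22},{"dp":[-0.1,-1.3,0],"twist":-5.9,"fingers":0.22},{"dp":[-0.3,-2.4,0],"twist":-10.9,"fingers":0.22},{"dp":[-0.6,-3.6,0],"twist":-15.9,"fingers":0.22},{"dp":[-1.0,-4.7,0],"twist":-20.9,"fingers":0.22},{"dp":[-1.3,-5.6,0],"twist":-24.9,"fingers":0.22},{"dp":[-1.7,-6.4,0],"twist":-28.9,"fingers":0.22},{"dp":[-1.9,-6.8,0],"twist":-30.5,"fingers":0.22}]'
python3 - <<'E'
from h import *
plan([(pol(.136,125,.072),125)])
c=cam("top"); cv2.imwrite("pics/crop1.png",cv2.resize(c["pixels"][125:315,180:380],None,fx=4,fy=3.15,interpolation=cv2.INTER_CUBIC)[:600])
E
```

```text
time_s: 5.18
tool_pos: [0.4932, -0.2149, 0.0728]
tool_rot: [180.0, 0.0, 124.9]
force: [0.6, 0.0, 0.4]
grip_width: 0.0192
grasp_force: 0.0
now 5.175 [ 0.49 -0.21  0.07] [179.99   0.02 124.87] [0.61 0.04 0.44]
[-0.   -0.03  0.08] twist -0.1
```

View pics/crop1.png

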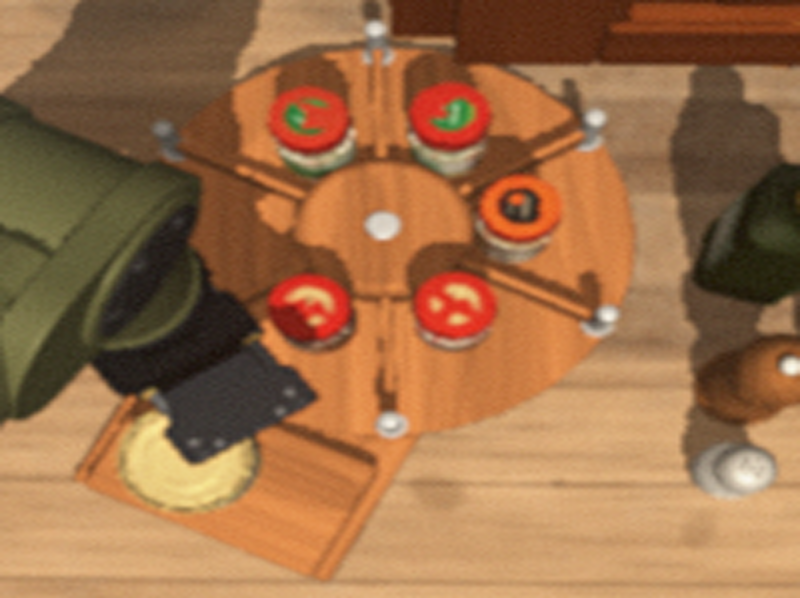

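The top view shows the jars and posts where they were, so the turntable hasn't turned and the fingers passed the post. I'll look from the wrist and the scene camera.

Run:
```python
from h import *
w=cam("wrist"); s=cam("scene"); o=env.get_obs(); print(np.array(o["tool_pos"]))
a=cv2.resize(w["pixels"],(400,300)); 
b=cv2.resize(s["pixels"][140:300,130:380],(800,512))[:,:]; b=cv2.resize(s["pixels"][130:290,130:343],(400,300),interpolation=cv2.INTER_CUBIC)
cv2.imwrite("pics/comb.png",cv2.resize(np.hstack([a,b]),(800,300)))
print("wrist cam pos",-w["R"].T@w["t"])
P=o["tool_pos"]; print("tcp in wrist",proj(w,[P]),"scene",proj(s,[P]))
print("posts",proj(w,[pol(.142,122.5,.095),pol(.142,182.5,.095)]),proj(s,[pol(.142,122.5,.095)]))
```

```text
[ 0.49 -0.21  0.07]
wrist cam pos [ 0.45 -0.15  0.28]
tcp in wrist [[280.26 234.35]] scene [[213.46 197.18]]
posts [[288.9  238.32]
 [112.07 323.64]] [[210.52 188.63]]
```

View pics/comb.png

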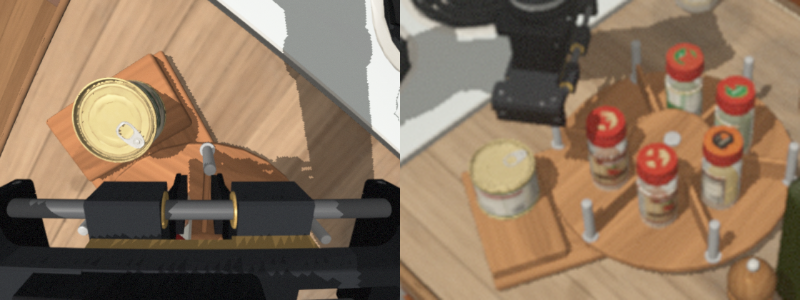

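Run:
```python
from h import *
np.set_printoptions(precision=3,suppress=True)
o=env.get_obs(); T=np.array(o["tool_pos"]); yw=np.radians(o["tool_rot"][2]); x=np.array([np.cos(yw),np.sin(yw)]); y=np.array([np.sin(yw),-np.cos(yw)])
print(T,o["tool_rot"],o["grip_width"])
for n in ("scene","wrist"):
    c=cam(n); v,u=np.mgrid[0:420,0:560]; uv=np.c_[u.ravel(),v.ravel()]
    d=c["depth"].ravel(); q=rays(c,uv); P=(np.c_[q,np.ones(len(q))]*d[:,None]-c["t"])@c["R"]
    m=(d>0)&(np.hypot(*(P[:,:2]-T[:2]).T)<.05)&(P[:,2]>.05)&(P[:,2]<.2)
    P=P[m]; uvm=uv[m]; col=c["pixels"].reshape(-1,3)[m]; L=np.c_[(P[:,:2]-T[:2])@x,(P[:,:2]-T[:2])@y,P[:,2]]*1000
    print(n,len(P)); i=np.argsort(L[:,2])
    for k in i[::max(1,len(i)//40)]: print(uvm[k],L[k].round(0),col[k])
```

```text
[ 0.494 -0.215  0.073] [179.978   0.01  124.785] 0.019123654718072598
scene 146
[224 203] [-21.   5.  50.] [ 54  80 115]
[222 202] [-16.   6.  51.] [ 53  80 116]
[227 203] [-28.   5.  51.] [ 54  81 118]
[229 203] [-33.   5.  52.] [ 49  68 115]
[220 202] [-12.   4.  53.] [ 59  84 119]
[217 201] [-5.  5. 54.] [ 72 106 148]
[225 202] [-24.   5.  54.] [ 52  80 116]
[221 202] [-15.   3.  54.] [ 55  82 116]
[220 201] [-12.   6.  54.] [ 52  80 114]
[213 201] [ 3.  3. 55.] [141 148 150]
[224 202] [-22.   3.  55.] [ 55  84 118]
[215 200] [-1.  6. 56.] [ 93 112 140]
[220 200] [-12.   7.  57.] [ 56  83 120]
[227 202] [-29.   3.  57.] [ 52  81 117]
[213 200] [ 3.  3. 58.] [140 144 147]
[228 201] [-31.   5.  59.] [ 55  81 121]
[224 200] [-22.   6.  60.] [ 56  87 124]
[211 199] [ 8.  4. 60.] [140 151 159]
[228 200] [-31.   6.  61.] [ 59  85 127]
[211 198] [ 8.  6. 61.] [132 142 149]
[225 199] [-24.   7.  62.] [ 59  88 126]
[224 199] [-22.   7.  62.] [ 58  88 125]
[218 198] [-8.  7. 62.] [ 62  89 125]
[226 199] [-26.   7.  62.] [ 57  86 124]
[216 198] [-3.  7. 62.] [ 79 115 167]
[221 198] [-15.   8
[... 1806 characters left out ...]
]
[234 317] [ 16. -15. 191.] [27 29 30]
[194 258] [ 38. -26. 192.] [39 36 35]
[330 261] [ 37.  15. 193.] [35 32 31]
[211 261] [ 38. -20. 194.] [30 28 28]
[358 262] [ 38.  23. 195.] [29 27 26]
[216 263] [ 38. -18. 196.] [31 30 28]
[267 280] [ 33.  -4. 196.] [54 58 66]
[299 281] [ 33.   6. 197.] [60 59 59]
[315 281] [ 33.  11. 197.] [62 61 61]
[202 268] [ 37. -22. 198.] [32 31 26]
[329 274] [ 36.  14. 198.] [ 66 111 137]
[216 267] [ 38. -18. 198.] [38 35 31]
[324 315] [ 22.  13. 199.] [ 60 104 126]
[326 276] [ 35.  13. 199.] [ 66 117 147]
[297 286] [ 32.   5. 199.] [91 90 89]
[206 269] [ 38. -20. 200.] [32 31 29]
[290 293] [ 30.   3. 200.] [125 125 125]
[269 290] [ 32.  -3. 200.] [107 104 105]
```

The depth data show the dark finger tips at about z = 0.11, roughly 40 mm higher than the reported TCP of 0.073. So they passed above the 95 mm post. I'll measure that offset.

Run:
```python
from h import *
np.set_printoptions(precision=3,suppress=True)
o=env.get_obs(); T=np.array(o["tool_pos"]); yw=np.radians(o["tool_rot"][2]); x=np.array([np.cos(yw),np.sin(yw)]); y=np.array([np.sin(yw),-np.cos(yw)])
c=cam("wrist"); v,u=np.mgrid[0:420,0:560]; uv=np.c_[u.ravel(),v.ravel()]
d=c["depth"].ravel(); q=rays(c,uv); P=(np.c_[q,np.ones(len(q))]*d[:,None]-c["t"])@c["R"]
L=np.c_[(P[:,:2]-T[:2])@x,(P[:,:2]-T[:2])@y,P[:,2]]*1000; dark=c["pixels"].reshape(-1,3).max(1)<45
for s in (-1,1):
    m=(d>0)&dark&(abs(L[:,0])<16)&(L[:,1]*s>4)&(L[:,1]*s<32)&(L[:,2]>66)&(L[:,2]<170); Q=L[m]; print(s,len(Q),"z pct",np.percentile(Q[:,2],[0,1,3,5,10,50]),"x",np.percentile(Q[:,0],[2,50,98]),"y",np.percentile(Q[:,1],[2,98])); print(uv[m][np.argsort(Q[:,2])[:4]].tolist())
import math
# kinematic chain sanity: same z offset at other heights unknown; gripper body lowest seen
m=(d>0)&dark&(abs(L[:,0])<45)&(abs(L[:,1])>35)&(abs(L[:,1])<95)&(L[:,2]>110); print("body z",np.percentile(L[m][:,2],[0,1,5,20]))
```

```text
-1 996 z pct [114.461 116.258 118.444 120.312 124.486 145.253] x [-8.915  9.14  11.066] y [-19.578  -9.894]
[[255, 246], [257, 246], [256, 246], [254, 246]]
1 1035 z pct [112.809 114.927 116.89  118.374 122.986 145.162] x [-8.984  9.091 11.096] y [ 9.263 18.58 ]
[[299, 245], [308, 243], [296, 245], [306, 243]]
body z [182.829 185.141 187.613 195.667]
```

The finger tips are 41 mm above the reported TCP, and the gripper body at 0.183 agrees with that. I'll subtract 41 mm from every height and go back to the first post.

Run:
```python
from h import *
plan([(pol(.136,62.3,.080),62.3)])
```

```text
now 5.475 [ 0.49 -0.21  0.07] [179.99   0.01 124.84] [ 0.   -0.68  0.33]
[-7.36 11.99 -0.73] twist 62.5
```

```bash
python3 -m jog '[{"dp":[-1,1.6,-0.7],"twist":8.5,"fingers":0.22},{"dp":[-2,3.3,-0.7],"twist":17,"fingers":0.45},{"dp":[-3.1,5,-0.7],"twist":26,"fingers":0.45},{"dp":[-4.2,6.9,-0.7],"twist":36,"fingers":0.45},{"dp":[-5.4,8.8,-0.7],"twist":46,"fingers":0.45},{"dp":[-6.6,10.7,-0.7],"twist":56,"fingers":0.45},{"dp":[-7.4,12,-0.7],"twist":62.5,"fingers":0.45},{"dp":[-7.4,12,-0.7],"twist":62.5,"fingers":0.45}]'
python3 - <<'E'
from h import *
plan([(pol(.136,62.3,.031),62.3)])
E
```

```text
time_s: 6.48
tool_pos: [0.635, -0.2058, 0.079]
tool_rot: [-180.0, 0.1, 62.5]
force: [0.6, -0.2, -0.6]
grip_width: 0.0393
grasp_force: 0.0
now 6.475 [ 0.64 -0.21  0.08] [-179.98    0.06   62.51] [ 0.62 -0.23 -0.62]
[-0.07 -0.05  4.8 ] twist 0.2
```

```bash
python3 -m jog '[{"dp":[-0.1,0,1.5],"twist":0,"fingers":0.45},{"dp":[-0.1,0,3.2],"twist":0,"fingers":0.45},{"dp":[-0.1,0,4.8],"twist":0,"fingers":0.45},{"dp":[-0.1,0,4.8],"twist":0,"fingers":0.45},{"dp":[-0.1,0,4.8],"twist":0,"fingers":0.22},{"dp":[-0.1,0,4.8],"twist":0,"fingers":0.22},{"dp":[-0.1,0,4.8],"twist":0,"fingers":0.22}]' 5
python3 - <<'E'
from h import *
plan([(pol(.136,62.3+a,.031),62.3+a) for a in (2,6,11,16,21,26,30,32)])
E
```

```text
time_s: 7.35
tool_pos: [0.6341, -0.2077, 0.0323]
tool_rot: [179.9, -0.0, 62.3]
force: [-0.0, -0.4, -0.2]
grip_width: 0.0211
grasp_force: 0.0
now 7.35 [ 0.63 -0.21  0.03] [179.94  -0.02  62.34] [-0.01 -0.37 -0.23]
[ 0.14 -0.54  0.13] twist -2.0
[ 0.08 -1.48  0.13] twist -6.0
[-0.1  -2.66  0.13] twist -11.0
[-0.37 -3.81  0.13] twist -16.0
[-0.75 -4.94  0.13] twist -21.0
[-1.22 -6.02  0.13] twist -26.0
[-1.67 -6.86  0.13] twist -30.0
[-1.91 -7.27  0.13] twist -32.0
```

Now the first part of the arc, checking force and turning.

```bash
python3 -m jog '[{"dp":[0.1,-0.5,0],"twist":-2,"fingers":0.22},{"dp":[0.1,-1.5,0],"twist":-6,"fingers":0.22},{"dp":[-0.1,-2.6,0],"twist":-11,"fingers":0.22},{"dp":[-0.4,-3.8,0],"twist":-16,"fingers":0.22},{"dp":[-0.7,-4.9,0],"twist":-21,"fingers":0.22},{"dp":[-1.2,-6,0],"twist":-26,"fingers":0.22},{"dp":[-1.7,-6.9,0],"twist":-30,"fingers":0.22},{"dp":[-1.9,-7.3,0],"twist":-32,"fingers":0.22}]'
python3 - <<'E'
from h import *
plan([(pol(.136,62.3+a,.031),62.3+a) for a in (34,38,43,48,53,57,60,62.5)])
c=cam("top"); print(atd(c,[(310,192),(293,222),(291,162)])); v,u=np.mgrid[150:245,210:345]; uv=np.c_[u.ravel(),v.ravel()]
col=c["pixels"].reshape(420,560,3)[v.ravel(),u.ravel()].astype(int); m=(col[:,2]>140)&(col[:,1]<90)&(col[:,0]<70); P=atd(c,uv[m]); k=P[:,2]>.12; P=P[k]
a=np.degrees(np.arctan2(P[:,1]-A[1],P[:,0]-A[0])); h,_=np.histogram(a%360,36,(0,360)); print(h)
E
```

```text
time_s: 8.35
tool_pos: [0.5598, -0.1904, 0.0319]
tool_rot: [180.0, -0.0, 94.4]
force: [0.7, -0.2, 0.7]
grip_width: 0.0192
grasp_force: 0.2
now 8.35 [ 0.56 -0.19  0.03] [179.96  -0.02  94.44] [ 0.74 -0.16  0.72]
[-0.06 -0.38  0.09] twist -1.9
[-0.12 -1.32  0.09] twist -5.9
[-0.3  -2.5   0.09] twist -10.9
[-0.57 -3.65  0.09] twist -15.9
[-0.95 -4.78  0.09] twist -20.9
[-1.31 -5.65  0.09] twist -24.9
[-1.63 -6.29  0.09] twist -27.9
[-1.92 -6.81  0.09] twist -30.4
[[ 0.59 -0.41  0.03]
 [ 0.51 -0.37  0.06]
 [ 0.67 -0.36  0.03]]
[ 54  92   4   0   7  80  78  77   5   0   0   1   0   5   0   0  31  89
 100  54   0   0  29  89  82  51   0   0  19  35  16  33   6   0  11  63]
```

The jars have moved, so the turntable is turning. I'll finish the arc.

```bash
python3 -m jog '[{"dp":[-0.1,-0.4,0],"twist":-1.9,"fingers":0.22},{"dp":[-0.1,-1.3,0],"twist":-5.9,"fingers":0.22},{"dp":[-0.3,-2.5,0],"twist":-10.9,"fingers":0.22},{"dp":[-0.6,-3.6,0],"twist":-15.9,"fingers":0.22},{"dp":[-1,-4.8,0],"twist":-20.9,"fingers":0.22},{"dp":[-1.3,-5.7,0],"twist":-24.9,"fingers":0.22},{"dp":[-1.6,-6.3,0],"twist":-27.9,"fingers":0.22},{"dp":[-1.9,-6.8,0],"twist":-30.4,"fingers":0.22}]';  python3 -m jog '[{"dp":[0,0,0],"twist":0,"fingers":0.22},{"dp":[0,0,0],"twist":0,"fingers":0.45},{"dp":[0,0,0],"twist":0,"fingers":0.45},{"dp":[0,0,-4],"twist":0,"fingers":0.45},{"dp":[0,0,-8],"twist":0,"fingers":0.45},{"dp":[3,0,-12],"twist":0,"fingers":0.7},{"dp":[8,0,-12],"twist":0,"fingers":0.7},{"dp":[11,0,-12],"twist":0,"fingers":0.7}]'
python3 - <<'E'
from h import *
plan([(pol(.235,147.5,.15),150)])
c=cam("top"); cv2.imwrite("pics/crop2.png",cv2.resize(c["pixels"][125:315,180:380],None,fx=4,fy=3.15,interpolation=cv2.INTER_CUBIC)[:600])
E
```

```text
time_s: 9.4
tool_pos: [0.494, -0.2146, 0.0318]
tool_rot: [180.0, 0.0, 124.9]
force: [1.1, 0.1, 0.3]
grip_width: 0.0192
grasp_force: 0.5
time_s: 10.4
tool_pos: [0.4305, -0.1223, 0.1521]
tool_rot: [179.9, -0.0, 124.8]
force: [-0.0, -1.0, 0.1]
grip_width: 0.0584
grasp_force: 0.0
now 10.4 [ 0.43 -0.12  0.15] [179.92  -0.01 124.81] [-0.02 -0.97  0.08]
[-3.1  -9.18  0.21] twist -25.2
```

View pics/crop2.png

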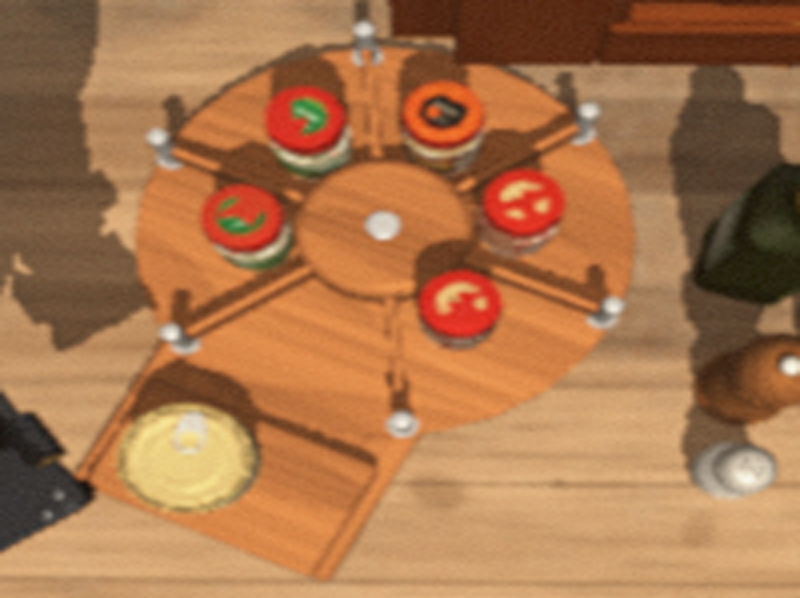

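The empty bay now opens at the ledge, lower left between the posts at (176,333) and (402,420). The tin's lid is at about (188,455), and all five jars are standing. Next I'll compute the angles.

Run:
```python
from h import *
np.set_printoptions(precision=4,suppress=True)
c=cam("top"); px=lambda L:(np.array(L,float)+.5)/[4,3.15]+[180,125]-.5
p=atz(c,px([(158,133),(364,29),(588,109),(612,305),(402,420),(176,331)]),.095)[:,:2]
ctr=p.mean(0); r=p-ctr; a=np.degrees(np.arctan2(r[:,1],r[:,0])); print("axis",ctr,np.hypot(*r.T),a%60)
ang=lambda q,w,z:(lambda d:np.degrees(np.arctan2(d[0],-d[1]))%180)(np.subtract(*atz(c,px([w,q]),z)[:,:2]))
print("front edge",ang((82,478),(325,580),.02),"right side",ang((375,462),(322,575),.03)+90)
m=atz(c,px([(82,478),(325,580)]),.02)[:,:2].mean(0)-ctr; print(np.hypot(*m),np.degrees(np.arctan2(m[1],m[0])))
# ledge top plane points by depth near z .03 in front of deck, and tin lid
v,u=np.mgrid[230:312,195:290]; uv=np.c_[u.ravel(),v.ravel()]; P=atd(c,uv); rr=np.hypot(*(P[:,:2]-ctr).T); d=c["depth"][v.ravel(),u.ravel()]
s=P[(P[:,2]>.078)&(P[:,2]<.1)&(np.hypot(P[:,0]-.404,P[:,1]+.22)<.05)]; (x,y),q=cv2.minEnclosingCircle((s[:,:2]*1000).astype(np.float32)); print("lid",x,y,q,s.mean(0))
s=P[(P[:,2]>.020)&(P[:,2]<.05)&(rr>.16)&(d>0)]; R=cv2.minAreaRect((s[:,:2]*1000).astype(np.float32)); print("ledge rect",R); m=np.array(R[0])/1000-ctr; print(np.hypot(*m),np.degrees(np.arctan2(m[1],m[0])))
print(atz(c,px([(188,455)]),.088))
```

```text
axis [ 0.5725 -0.3257] [0.1423 0.1412 0.1409 0.1409 0.1424 0.1394] [4.2719 5.1305 5.2567 4.4953 4.8224 5.5884]
front edge 153.2470568566367 right side 160.27037343026785
0.24223712675942033 154.63991570084497
lid 403.3559875488281 -219.0482635498047 37.97196960449219 [ 0.4033 -0.2192  0.0849]
ledge rect ((392.14825439453125, -239.124267578125), (150.37899780273438, 87.80377960205078), 64.03568267822266)
0.20004382246589472 154.35827007932087
[[ 0.4055 -0.2206  0.088 ]]
```

```bash
sed -i 's/^A=.*/A=np.array([.572,-.326])/' h.py
cat >> h.py <<'E'
def fr(s,l,z): # base frame: s out from the axis to the front (154.4 deg), l along dir 244.4; z true finger tip
    f=np.radians(154.4); return np.r_[A+s*np.array([np.cos(f),np.sin(f)])+l*np.array([-np.sin(f),np.cos(f)]),z-.041]
E
python3 - <<'E'
from h import *
print(fr(.197,-.023,.1)); plan([(fr(.237,-.023,z),154.4) for z in (.15,.042)])
E
```

```text
[ 0.4  -0.22  0.06]
now 10.5 [ 0.43 -0.12  0.15] [179.92  -0.11 124.98] [-1.27 -0.03  0.71]
[-3.16 -9.75  4.27] twist -29.4
[-3.16 -9.75 15.07] twist -29.4
```

```bash
python3 -m jog '[{"dp":[-1,-3,1],"twist":-9,"fingers":0.69},{"dp":[-2,-6,2],"twist":-18,"fingers":0.69},{"dp":[-3.2,-9.8,3],"twist":-27,"fingers":0.69},{"dp":[-3.2,-9.8,4.3],"twist":-29.4,"fingers":0.69},{"dp":[-3.2,-9.8,4.3],"twist":-29.4,"fingers":0.69}]'
python3 - <<'E'
from h import *
plan([(fr(.237,-.023,z),154.4) for z in (.15,.042)]); print(env.get_obs()["qpos"])
E
```

```text
time_s: 11.12
tool_pos: [0.3682, -0.2068, 0.1081]
tool_rot: [-180.0, -0.1, 154.0]
force: [-0.1, 0.4, 0.3]
grip_width: 0.06
grasp_force: 0.0
now 11.125 [ 0.37 -0.21  0.11] [-179.97   -0.08  154.01] [-0.14  0.45  0.25]
[ 0.17  0.36 -0.09] twist -0.4
[ 0.17  0.36 10.71] twist -0.4
[-17.4  -10.52  39.77 120.2    7.25  68.16  83.18]
```

```bash
python3 -m jog '[{"dp":[0.2,0.4,1.5],"twist":0,"fingers":0.69},{"dp":[0.2,0.4,3],"twist":0,"fingers":0.69},{"dp":[0.2,0.4,4.5],"twist":0,"fingers":0.69},{"dp":[0.2,0.4,6],"twist":0,"fingers":0.69},{"dp":[0.2,0.4,7.5],"twist":0,"fingers":0.69},{"dp":[0.2,0.4,9],"twist":0,"fingers":0.69},{"dp":[0.2,0.4,10.4],"twist":0,"fingers":0.69},{"dp":[0.2,0.4,10.4],"twist":0,"fingers":0.69}]'
python3 - <<'E'
from h import *
plan([(fr(.237,-.023,.045),154.4),(fr(.229,-.023,.045),154.4),(fr(.122,0,.045),154.4)]); print(env.get_obs()["qpos"])
E
```

```text
time_s: 12.12
tool_pos: [0.3676, -0.2017, 0.0035]
tool_rot: [-179.9, -0.1, 154.1]
force: [0.3, 0.3, 0.1]
grip_width: 0.0604
grasp_force: 0.0
now 12.125 [ 0.37 -0.2   0.  ] [-179.94   -0.14  154.11] [0.29 0.31 0.12]
[-0.1  -0.08 -0.05] twist -0.3
[-0.9  -0.08 -0.05] twist -0.3
[-11.61  -2.32  -0.05] twist -0.3
[-17.72  -0.6   43.2  126.93   0.59  53.65  89.24]
```

```bash
python3 -m jog '[{"dp":[-0.9,-0.1,0],"twist":-0.3,"fingers":0.69},{"dp":[-1.7,-0.3,0],"twist":-0.3,"fingers":0.69},{"dp":[-2.5,-0.4,0],"twist":-0.3,"fingers":0.69},{"dp":[-3.3,-0.6,0],"twist":-0.3,"fingers":0.69},{"dp":[-4.1,-0.8,0],"twist":-0.3,"fingers":0.69},{"dp":[-4.9,-0.9,0],"twist":-0.3,"fingers":0.69},{"dp":[-5.7,-1.1,0],"twist":-0.3,"fingers":0.69},{"dp":[-6.3,-1.2,0],"twist":-0.3,"fingers":0.69}]'
python3 - <<'E'
from h import *
plan([(fr(.137,0,.045),154.4),(fr(.122,0,.045),154.4)])
c=cam("top"); w=cam("wrist"); s=cam("scene")
for n,k in (("top",c),("scene",s)):
    v,u=np.mgrid[0:420,0:560]; uv=np.c_[u.ravel(),v.ravel()]; d=k["depth"].ravel(); q=rays(k,uv); P=(np.c_[q,np.ones(len(q))]*d[:,None]-k["t"])@k["R"]
    f=np.radians(154.4); S=(P[:,:2]-A)@[np.cos(f),np.sin(f)]; Lt=(P[:,:2]-A)@[-np.sin(f),np.cos(f)]
    m=(d>0)&(P[:,2]>.076)&(P[:,2]<.096)&(S>.05)&(S<.25)&(abs(Lt)<.06)&(k["pixels"].reshape(-1,3)[:,1]>90); 
    if m.sum()>20: (x,y),r=cv2.minEnclosingCircle(np.c_[S[m],Lt[m]].astype(np.float32)*1000); print(n,m.sum(),x,y,r,"mean",S[m].mean(),Lt[m].mean())
a=cv2.resize(c["pixels"][140:310,190:360],(400,400),interpolation=cv2.INTER_CUBIC); b=cv2.resize(s["pixels"][140:300,140:300],(400,400),interpolation=cv2.INTER_CUBIC); cv2.imwrite("pics/comb2.png",np.hstack([a,b]))
E
```

```text
time_s: 13.12
tool_pos: [0.4207, -0.2407, 0.0045]
tool_rot: [-180.0, 0.0, 154.4]
force: [0.4, 0.1, -0.8]
grip_width: 0.06
grasp_force: 0.6
now 13.125 [ 0.42 -0.24  0.  ] [-179.98    0.02  154.43] [ 0.41  0.14 -0.8 ]
[-3.63 -1.16  0.05] twist 0.0
[-5.13 -1.16  0.05] twist 0.0
top 176 73.67986297607422 0.16183747351169586 59.75352096557617 mean 0.11185802905662623 -0.006614639723447882
scene 307 90.031005859375 -17.548221588134766 52.88934326171875 mean 0.11083249637747998 -0.01747646560641897
```

View pics/comb2.png

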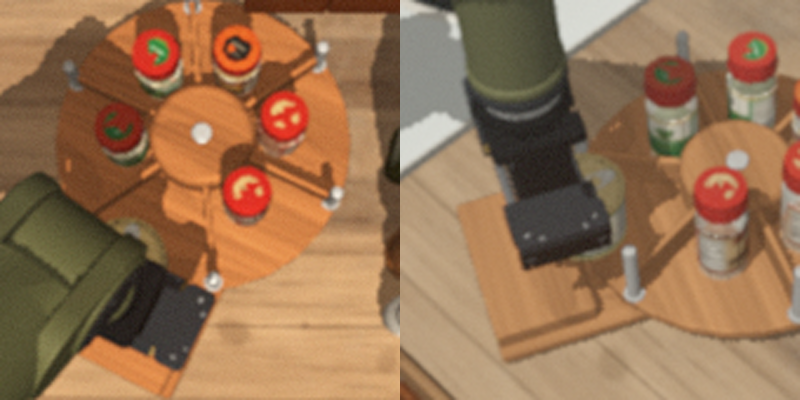

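The tin is upright and moving in between the two front posts, and the jars are standing. I'll push on towards the seat.

```bash
python3 -m jog '[{"dp":[-0.6,-0.2,0],"twist":0,"fingers":0.69},{"dp":[-1.3,-0.4,0],"twist":0,"fingers":0.69},{"dp":[-2,-0.6,0],"twist":0,"fingers":0.69},{"dp":[-2.7,-0.8,0],"twist":0,"fingers":0.69},{"dp":[-3.4,-1,0],"twist":0,"fingers":0.69},{"dp":[-4,-1.2,0],"twist":0,"fingers":0.69},{"dp":[-4.4,-1.2,0],"twist":0,"fingers":0.69},{"dp":[-4.7,-1.2,0],"twist":0,"fingers":0.69}]'
python3 - <<'E'
from h import *
plan([(fr(.122,0,.045),154.4),(fr(.165,0,.045),154.4)])
E
```

```text
time_s: 14.28
tool_pos: [0.4575, -0.2714, 0.0046]
tool_rot: [-180.0, -0.0, 154.4]
force: [-1.6, -0.2, 0.7]
grip_width: 0.0602
grasp_force: 0.8
now 14.275 [ 0.46 -0.27  0.  ] [-180.     -0.01  154.42] [-1.56 -0.19  0.75]
[-0.49  0.03  0.06] twist 0.0
[3.81 0.03 0.06] twist 0.0
```

```bash
python3 -m jog '[{"dp":[-0.2,0,0],"twist":0,"fingers":0.69},{"dp":[-0.35,0,0],"twist":0,"fingers":0.69},{"dp":[-0.5,0,0],"twist":0,"fingers":0.69},{"dp":[-0.5,0,0],"twist":0,"fingers":0.69}]'; python3 -m jog '[{"dp":[1.5,0,0],"twist":0,"fingers":0.69},{"dp":[5,0,0],"twist":0,"fingers":0.69},{"dp":[7,0,-3],"twist":0,"fingers":0.69},{"dp":[8,0,-9],"twist":0,"fingers":0.69},{"dp":[10,0,-15],"twist":0,"fingers":0.69},{"dp":[10,5,-15],"twist":0,"fingers":0.69},{"dp":[10,10,-15],"twist":0,"fingers":0.69},{"dp":[10,15,-15],"twist":0,"fingers":0.69}]'
python3 - <<'E'
from h import *
print(env.get_obs()["tool_pos"])
c=cam("top"); cv2.imwrite("pics/crop3.png",cv2.resize(c["pixels"][125:315,180:380],None,fx=4,fy=3.15,interpolation=cv2.INTER_CUBIC)[:600])
f=np.radians(154.4); print("lid pred px crop",(proj(c,[fr(.090,0,.086+.041)])-[180,125])*[4,3.15])
v,u=np.mgrid[0:420,0:560]; uv=np.c_[u.ravel(),v.ravel()]; d=c["depth"].ravel(); q=rays(c,uv); P=(np.c_[q,np.ones(len(q))]*d[:,None]-c["t"])@c["R"]
S=(P[:,:2]-A)@[np.cos(f),np.sin(f)]; Lt=(P[:,:2]-A)@[-np.sin(f),np.cos(f)]
m=(d>0)&(P[:,2]>.078)&(P[:,2]<.095)&(S>.045)&(S<.14)&(abs(Lt)<.05); (x,y),r=cv2.minEnclosingCircle(np.c_[S[m],Lt[m]].astype(np.float32)*1000); print(m.sum(),x,y,r,S[m].mean(),Lt[m].mean(),P[m,2].mean())
E
```

```text
time_s: 14.78
tool_pos: [0.4622, -0.2734, 0.0047]
tool_rot: [180.0, 0.0, 154.4]
force: [0.2, 0.3, -0.8]
grip_width: 0.0599
grasp_force: 0.6
time_s: 15.78
tool_pos: [0.4364, -0.0936, 0.155]
tool_rot: [179.9, 0.1, 154.4]
force: [1.2, -0.7, 0.8]
grip_width: 0.06
grasp_force: 0.0
[ 0.44 -0.09  0.15]
lid pred px crop [[310.81 333.14]]
882 75.09656524658203 -1.1526044607162476 53.01860809326172 0.09006874670775515 -0.0001588018797038938 0.08297344225960233
```

View pics/crop3.png

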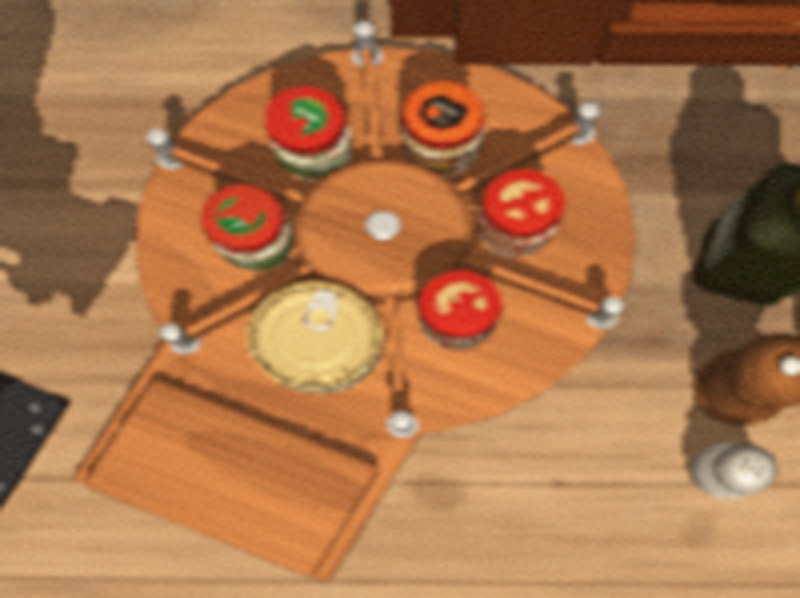

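The tin's lid is at (316,335), within about 2 mm of the (311,333) predicted for the seat. The posts haven't moved, all five jars are standing, and the gripper is clear, so I'll hand the job in.

```bash
python3 -c "
from cell import env
print(env.sign_off())"
```

```text
the job is handed in; nothing more can be done
None
```

I handed the job in after about 16 s of robot time. The last picture shows the empty bay facing the ledge to within about 1 degree, the tin upright within about 2 mm of the seat at the hub, and all five jars standing in their bays; the hand-in call gave no verdict. My first pass at turning the turntable missed the post because the finger tips sit 41 mm above the reported tool position, so I corrected for that and repeated it.

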